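Prop the ink case open and fetch the dropper bottle

TASK

Raise the lid of the wooden ink case and set the prop stay under it, so that the stay by itself holds the lid open. Then take the dropper bottle, the one with the rubber bulb, out of the case without tipping it over and stand it gently upright on the floor of the white enamelled tray. Leave the lid propped, and do not shove or knock over the other bottles, pots and things lying about.

Things in the scene. Friction and masses are not known exactly. Their poses are not given: they have to be found in the camera images.
- case: Wooden ink case fixed on the table, 190 (x) x 290 (y) x 95 mm to the rim, walls and floor 6 mm. Origin: centre of its underside; x points to its hinged back, z up. Front row of 76 mm deep cells at x = -52 mm: three bottle cells centred at y = -47, 25 and 96 mm, 72 mm wide, partitions 41 mm high; the cell at y = -112 and the whole rear half hold fixed paint tubes.
- case_lid (a joint): Opening angle of the case's lid (190 x 290 x 10 mm, 0.5 kg) in rad: 0 shut, stop at 1.42. Soft-close damper: resists fast opening (about 11 N at the handle at 0.1 m/s); let go at 1.42 it sinks to 1.27 in about 6 to 7 s, reaches 1.12 some 4 s later and goes on till shut. On the stay it comes to rest at about 1.12.
- stay (a joint): Angle of the prop stay in rad: 0 lies level pointing to the case's back (starts hanging a little lower), grows as its end swings up; -0.4 to 1.2. A stiff pivot keeps it where it is left. At 0.88 (0.84 to 0.92) its V rest stands in the way of the sinking stud, which needs the lid above 1.27 for the V to pass beneath; with the stud fully bedded in the V it reads 0.88.
- lid_handle (a point): Middle of the carrying handle's round grip bar (black, 12 mm thick, 100 mm long, parallel to the hinge), 46 mm ahead of the lid's front edge on two arms 100 mm apart, so 34 mm of free space behind the bar. 236 mm from the hinge. x, y, z axes as the case's when shut, turning with the lid.
- lid_hinge (a point): Point on the lid's hinge axis, at the middle of the case's back rim; the axis runs along the case's y. The handle bar and the stud lie 5 mm off the plane through this axis that is level when the lid is shut, on the outer side.
- lid_stud (a point): Steel stud, 10 mm thick, sticking out 21 mm sideways from the lid's right edge (-y), 150 mm from the hinge; it is what the stay holds up. Point: on its axis in the plane of the stay.
- stay_grip (a point): Grip of the stay: black round cross handle, 12 mm thick, 52 mm long, parallel to the hinge, standing out from the rod away from the case, 85 mm from the stay's pivot. It may roll a few mm in the hand as the stay turns. Point: on its axis, 56 mm outside the case's right wall. The rod is a steel bar 8 mm thick, 12 mm outside that wall.
- stay_pivot (a point): Pivot of the prop stay, near the front of the case's right side wall (-y), 83 mm up; its axis runs along the case's y.
- stay_rest (a point): Seat of the V-shaped rest at the stay's free end, 194 mm from the pivot: where the stud's axis lies when bedded. The V, 70 deg wide, opens away from the pivot and 29 deg to the rod's lower side, facing the sinking stud; upper arm 22 mm, lower arm 26 mm, mouth about 28 mm.
- dropper: The dropper bottle: round amber glass 31 mm across and 40 mm high, shoulder to 48 mm, then a black collar 23 mm across from 48 to 66 mm, then a rubber bulb 18 mm across up to 84 mm. About 0.09 kg. Origin: centre of its underside, z up. Stands in one of the three bottle cells of the case (floor 6 mm above the table).
- square_bottle: Bystander in a bottle cell: square amber bottle 32 x 32 x 52 mm with a flat black screw cap 26 mm across up to 72 mm. Origin: centre of its underside.
- ink_jar: Bystander in a bottle cell: squat round ink jar 42 mm across, 44 mm high, black cap. Origin: centre of its underside.
- tray: White enamelled tray with dark rim, fixed on the table, 200 (x) x 170 (y) mm, 16 mm high, floor 4 mm thick, walls 3 mm. Origin: centre of its underside. A water pot and a palette cup stand near two opposite corners; the other two corners (near x, y = +-50, -+38 mm) are free.
- water_pot: Bystander on the tray: grey plastic cup 72 mm across, 75 mm high. Origin: centre of its underside.
- palette_cup: Bystander on the tray: white ceramic cup 48 mm across, 30 mm high. Origin: centre of its underside.
- brush_jar: Bystander on the table: glass jar 72 mm across and 95 mm high holding paint brushes that reach 200 mm up. Origin: centre of its underside.
- paint_tube: Bystander lying on the table: paint tube 100 mm long, 20 mm thick. Origin: underside of its middle.
- eraser: Bystander on the table: rubber eraser 55 x 24 x 13 mm. Origin: centre of its underside.
- spray_bottle: Bystander on the table behind: white spray bottle 48 mm across, 176 mm high. Origin: centre of its underside.

How it is judged (in metres and radians):
On the way, in this order (a step that is already met when the one before it is completed fails the run):
1. the lid rests on the stay, which holds it open by itself with the hand off, and the dropper bottle is still in the case (value of joint case_lid between 1.05 and 1.2 rad and value of joint stay between 0.8 and 1 rad and velocity of joint case_lid between -0.012 and 0.012 rad/s and contact force between the fingers and anything else below 0.5 N and z of dropper in the frame of case below 0.03 m), for 0.4 s.
2. the dropper bottle is lifted out of the case with the lid still on its stay (value of joint case_lid above 1.05 rad and value of joint stay above 0.8 rad and z of dropper in the frame of case above 0.09 m).
At the end, for the whole second after the job is handed in: The lid rests still on the stay (lid 1.05 to 1.20 rad, turning slower than 0.012 rad/s; stay 0.8 to 1.0 rad); the dropper bottle stands on the tray's floor inside its rim, upright within 0.1 rad, at rest and released (value of joint case_lid between 1.05 and 1.2 rad and value of joint stay between 0.8 and 1 rad and velocity of joint case_lid between -0.012 and 0.012 rad/s and x of dropper in the frame of tray between -0.09 and 0.09 m and y of dropper in the frame of tray between -0.075 and 0.075 m and z of dropper in the frame of tray between 0 and 0.008 m and angle between dropper's own z axis and vertical below 0.1 rad and linear speed of dropper below 0.02 m/s); the robot touches nothing.
It fails at once if another bottle in the case is shoved more than 30 mm or tipped over (distance of any of square_bottle, ink_jar from where it was at the start of the episode above 0.03 m or angle between any of square_bottle, ink_jar's own z axis and vertical above 0.5 rad).
It fails at once if the water pot or the palette cup is shoved more than 30 mm or tipped over (distance of any of water_pot, palette_cup from where it was at the start of the episode above 0.03 m or angle between any of water_pot, palette_cup's own z axis and vertical above 0.5 rad).
It fails at once if the brush jar or the spray bottle is shoved more than 30 mm or tipped over (distance of any of brush_jar, spray_bottle from where it was at the start of the episode above 0.03 m or angle between any of brush_jar, spray_bottle's own z axis and vertical above 0.5 rad).
It fails at once if the paint tube or the eraser is shoved more than 40 mm (distance of any of paint_tube, eraser from where it was at the start of the episode above 0.04 m).
It fails at once if the dropper bottle is dropped or flung (faster than 1 m/s) or tipped beyond 60 degrees (linear speed of dropper above 1 m/s or angle between dropper's own z axis and vertical above 1.05 rad).
It also fails if it takes over 72 s, if anything falls off the work surface, if the arm or the gripper's body presses on something with over 40 N, if the wrist force passes 120 N, or if a joint passes its speed limit or range.

ROBOT

A 6-joint arm with a two-finger parallel gripper is mounted at the origin on the work surface. World frame = base frame: x ahead of the robot, y to its left, z up, the work surface at z = 0. Lengths are in m, angles in degrees, forces in N, time in s.
With the tool pointing down it reaches from about 0.375 to 0.9 m from the base axis. Payload 3.1 kg.
Tool frame: the origin (TCP) lies at the very end of the fingers, on their centre line; the grasp point (between the pads) lies grip_point_offset behind it (grip_point_offset is the distance from the TCP to the grasp point, in m); z points along the fingers, y is the line along which they close (so a half turn about z gives the same grasp; the last joint's range is limited). The gripper opens to 87 mm and grips with 3 to 60 N. Pads are 19 mm wide; open, the fingers measure 117 mm over their backs; the gripper's body (75 mm by 190 mm) begins 51 mm behind the grasp point.
Start: joints at [-81.389, 30.224, 82.088, -0, 67.689, -10.227], TCP at [0.202, -0.591, 0.223] pointing down, gripper open.
Joint ranges: [-176.69, 176.69], [-43.24, 126.21], [12.49, 139.97], [-82, 262], [0, 151.66], [-163.58, 163.58]. Speed limits (degrees/s): [159.86, 159.86, 180, 180, 180, 180].

INTERFACE

Orientations are given as a 3x3 rotation matrix whose columns are the frame's x, y, z axes.
In Python, from rig import * gives the robot as it stands.
- The arm moves only by the tool move_arm, never from a script. Its argument "increments" is a list of rows, each a list of 3 entries, a list of its own where there are three numbers: the shift along the tool's x, y, z in units of 30 mm (1.0 is 30 mm), then the turn, a rotation vector about the tool's x, y, z in units of 120 degrees (1.0 is 120 degrees), then the closure, from 0 (fully open) to 1 (shut). A call has 1 to 20 rows; each row shifts and turns the commanded pose from where the row before left it, along the tool's axes as they then stand; what a row does not reach is not made up. A row lasts 1/12 s, in which the tool goes at most 41.7 mm and 7.16 degrees, less where a joint would pass 70% of its speed; a pose out of reach is approached as far as the arm can. A call with a number of a shift or a turn outside -1 to 1 is refused whole. A call with a gripper value outside its range is refused whole. The fingers move at their own pace and stop on an object; the grip force is fixed at half the most. Time passes only in rows, so rows that do not move let the fingers close. It gives the time, the measured TCP pose, the force, the opening and the grip force at its end, in the units of the state.
- read_state(): the state, without advancing time (a new reading comes with each control period).
- capture(name): name is "scene" or "top" or "wrist"; returns a dict with "img" (480x640x3 uint8, red, green, blue), "mtx" (3x3 intrinsics, pixels), "distortion" ([k1, k2, p1, p2, k3] as OpenCV has them; the pictures are not rectified), "eye" and "rotation" of the camera in the world. Camera axes: x right, y down, z forward; pixel columns grow to the right and rows downward; lengths in m; the calibration is good to about 2 mm. A picture is of the moment at which its call begins. There is no depth.
- hand_in(): hands the job in; it is judged then, once.
Trained networks look in a picture, given as the dict that the camera call returned (one of the last four; its "shot" number tells which), for a name from the list of things; names that differ only in an ending like _2 or _b are one class to them, and where a whole thing is asked for, a point or a joint stands for the part that bears it (a point fixed in the world has none). Each returns a list of dicts, best first, with "confidence" (0 to 1); they miss things now and then, are a little off and sometimes report something else, mostly with a low value. They report only what shows in the picture. A call takes as long as a camera call.
- search_frame(picture, label): "extent" ([left, top, right, bottom] as shares, 0 to 1, of the picture: columns of its width, rows of its height, round what is visible of it).
- pinpoint(picture, label): "xy" ([column, row] as shares, 0 to 1, of the picture: columns of its width, rows of its height: a listed point, or the origin of a listed thing).
The state is a dict: "time_s": time; "joint_positions": joint angles; "qvel": joint speeds; "tau": joint torques, N m; "position": TCP position; "tcp_rot": TCP orientation; "force": force on the tool from outside, world axes, zero at the start; "moment": the same for the moment, N m; "opening": opening from 0.0 (shut) to 1.0 (fully open); "grasp_force": force on a finger pad.
Only numpy, scipy, OpenCV 4.12 (cv2) and the standard library are available. Lean on these libraries where they do the work, as an engineer would, in place of code of your own. Each camera call takes 0.05 s, during which the arm holds its last target. There are 200 camera calls.

## Working session

There is one attempt and no reset: what is moved stays moved. The work goes in short steps, Python scripts to look and compute and a tool call to move; the robot and the scene stay as the last step left them, time stands still between calls to the robot, and variables do not carry over. Pictures are saved under pics/ and viewed, at most 10 in all, crops included, and the job is handed in when it is done.

Besides the shell and the picture viewer there is one more tool, called after "Emit:" as name([rows], argument=value, ...), one row to a line, values as JSON. move_arm: Moves the arm, as the interface text tells. Its arguments: {"type":"object","properties":{"increments":{"type":"array"}},"required":["increments"]}

```bash
ls; mkdir -p pics
cat > h.py <<'E'
from rig import *
import numpy as np, cv2
from scipy.optimize import least_squares
def ray(c,xy):
    uv=np.array([[xy[0]*640,xy[1]*480]],float).reshape(1,1,2)
    n=cv2.undistortPoints(uv,np.array(c["mtx"],float),np.array(c["distortion"],float)).ravel()
    d=np.array(c["rotation"])@np.array([n[0],n[1],1.]); return np.array(c["eye"]),d/np.linalg.norm(d)
def onz(c,xy,z):
    e,d=ray(c,xy); return e+d*(z-e[2])/d[2]
def tri(rs):
    A=sum(np.eye(3)-np.outer(d,d) for e,d in rs); b=sum((np.eye(3)-np.outer(d,d))@e for e,d in rs)
    p=np.linalg.solve(A,b); return p,[round(1000*np.linalg.norm(np.cross(p-e,d)),1) for e,d in rs]
E
python3 - <<'E'
from h import *
s=capture("scene");t=capture("top")
for n,c in(("scene",s),("top",t)):
    cv2.imwrite(f"pics/{n}0.png",c["img"][:,:,::-1]); print(n,np.round(c["eye"],3))
for l in "case lid_handle lid_hinge lid_stud stay_grip stay_pivot stay_rest dropper square_bottle ink_jar tray water_pot palette_cup brush_jar paint_tube eraser spray_bottle".split():
    r=[];o=l
    for c in(s,t):
        p=pinpoint(c,l)
        if p: r.append(ray(c,p[0]["xy"])); o+=f' {np.round(np.array(p[0]["xy"])*[640,480],0)} {p[0]["confidence"]:.2f} z0:{np.round(onz(c,p[0]["xy"],0),3)}'
        else: o+=" -"
    if len(r)==2: o+=f" TRI {np.round(tri(r)[0],3)} {tri(r)[1]}"
    print(o)
E
```

```text
pics
scene [ 1.094 -0.846  0.693]
top [ 0.501 -0.052  0.926]
case [273. 312.] 0.57 z0:[ 0.553 -0.163  0.   ] [376. 253.] 0.80 z0:[ 0.554 -0.167  0.   ] TRI [ 0.554 -0.166  0.002] [np.float64(0.6), np.float64(0.6)]
lid_handle [215. 244.] 0.97 z0:[ 0.301 -0.045  0.   ] [380. 330.] 0.93 z0:[ 0.404 -0.175  0.   ] TRI [ 0.415 -0.161  0.1  ] [np.float64(0.8), np.float64(0.8)]
lid_hinge [311. 293.] 0.55 z0:[ 0.579 -0.074  0.   ] [390. 198.] 0.95 z0:[ 0.662 -0.193  0.   ] TRI [ 0.647 -0.178  0.093] [np.float64(1.2), np.float64(1.2)]
lid_stud [185. 301.] 0.59 z0:[ 0.394 -0.234  0.   ] [471. 288.] 0.67 z0:[ 0.486 -0.353  0.   ] TRI [ 0.489 -0.32   0.096] [np.float64(2.4), np.float64(2.4)]
stay_grip [186. 343.] 0.81 z0:[ 0.481 -0.322  0.   ] [492. 262.] 0.84 z0:[ 0.539 -0.397  0.   ] TRI [ 0.537 -0.371  0.065] [np.float64(1.5), np.float64(1.5)]
stay_pivot - [468. 308.] 0.75 z0:[ 0.447 -0.347  0.   ]
stay_rest [254. 373.] 0.69 z0:[ 0.625 -0.311  0.   ] -
dropper [169. 302.] 0.69 z0:[ 0.373 -0.255  0.   ] [200. 248.] 0.36 z0:[0.558 0.177 0.   ] TRI [ 0.447 -0.035  0.023] [np.float64(226.8), np.fl
[... 152 characters left out ...]
.555 0.182 0.   ] TRI [ 0.554  0.181 -0.   ] [np.float64(1.4), np.float64(1.4)]
water_pot - [176. 223.] 0.62 z0:[0.606 0.225 0.   ]
palette_cup [340. 235.] 0.76 z0:[0.512 0.144 0.   ] [216. 269.] 0.65 z0:[0.518 0.144 0.   ] TRI [0.516 0.142 0.003] [np.float64(2.1), np.float64(2.1)]
brush_jar - [284. 337.] 0.75 z0:[0.388 0.01  0.   ]
paint_tube [295. 222.] 0.55 z0:[0.392 0.138 0.   ] [209. 339.] 0.69 z0:[0.383 0.153 0.   ] TRI [ 0.381  0.155 -0.012] [np.float64(1.0), np.float64(1.0)]
eraser - [391. 342.] 0.63 z0:[ 0.38  -0.196  0.   ]
spray_bottle [419. 318.] 0.66 z0:[ 0.789 -0.026  0.   ] [306. 132.] 0.84 z0:[ 0.793 -0.025  0.   ] TRI [ 0.791 -0.026  0.002] [np.float64(1.9), np.float64(1.9)]
```

View pics/scene0.png

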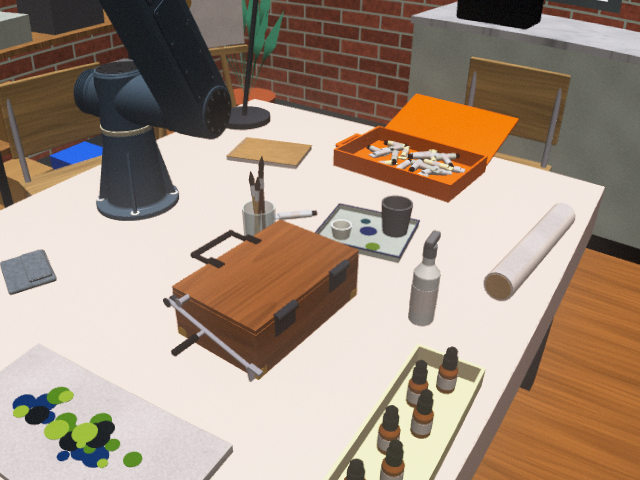

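View pics/top0.png

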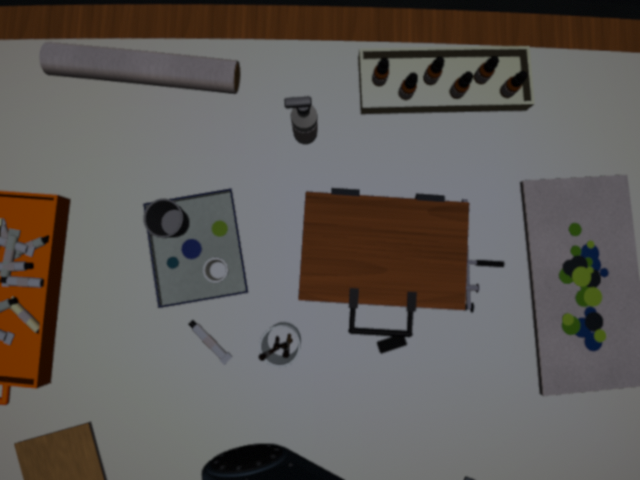

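The scene view shows the case shut, with its handle at about (235,245) and the stay hanging on the right wall, black grip at (186,343). The top view shows the handle at (380,331) over the eraser (391,343), the brush jar at (282,342) and the tray at (195,248). The cup is at (215,270) and the pot at (168,218), so the tray's free corners are front-left and back-right.

```bash
cat >> h.py <<'E'
def proj(c,p):
    R=np.array(c["rotation"]); rv=cv2.Rodrigues(R.T)[0]; t=-R.T@np.array(c["eye"])
    return cv2.projectPoints(np.array(p,float).reshape(-1,1,3),rv,t,np.array(c["mtx"],float),np.array(c["distortion"],float))[0].reshape(-1,2)
def rz(a): return np.array([[np.cos(a),-np.sin(a),0],[np.sin(a),np.cos(a),0],[0,0,1]])
E
python3 - <<'E'
from h import *
import rig
s=capture("scene");t=capture("top")
def obs(l):
    return [(c,np.array(p[0]["xy"])*[640,480]) for c in(s,t) for p in [pinpoint(c,l)] if p and p[0]["confidence"]>.5]
O=[("case",[0,0,0]),("lid_handle",[-.141,0,.1]),("lid_hinge",[.095,0,.095]),("lid_stud",[-.055,-.157,.1]),("stay_pivot",[-.0895,-.157,.083])]
G=[(np.array(m),obs(l)) for l,m in O]; go=obs("stay_grip"); ro=obs("stay_rest")
def res(q,k=0):
    R=rz(q[2]); T=np.array([q[0],q[1],0]); r=[]
    a=q[3]; d=np.array([np.cos(a),0,np.sin(a)]); pv=np.array([-.0895,0,.083])
    for m,o in G+[(pv+.085*d+[0,-.201,0],go),(pv+.194*d+[0,-.157,0],ro)]:
        for c,u in o: r+=list(proj(c,R@m+T)[0]-u)
    return r
f=least_squares(res,[.554,-.166,-.06,-.2],loss="soft_l1"); print(np.round(f.x,4),np.round(f.fun,1))
st=read_state(); print(st); print([ (k,getattr(rig,k)) for k in dir(rig) if "offset" in k])
for l,z in (("tray",0),):
    print(search_frame(t,l),search_frame(s,l))
# tray corners on top picture
g=t["img"]; 
cs=np.array([[232,189],[247,292],[159,307],[144,204]])/[640,480]; P=np.array([onz(t,c,.016) for c in cs]); print(np.round(P,3),P.mean(0))
E
```

```text
[ 0.5547 -0.1692 -0.0501 -0.2783] [ 1.9  0.6 -0.   2.2 -2.3 -0.1  0.6 -0.   1.6  0.2 -2.1 -2.3 -0.9  0.8
  1.4  0.7  0.9 -0.9 -2.1 -1.   0.5  1.1 -0.5 -0.2]
{'time_s': 2.6, 'joint_positions': array([-8.13890674e+01,  3.02228491e+01,  8.20888309e+01, -2.55764069e-04,
        6.76894792e+01, -1.02288322e+01]), 'qvel': array([-0.04184356, -0.01033077, -0.06022063,  0.03504239, -0.05803645,
       -0.05389658]), 'tau': array([-1.32936138e-04, -4.40005767e+01, -1.76979035e+01,  6.33900566e-02,
        5.04042360e-02, -1.44930254e-05]), 'position': array([ 0.20183216, -0.59147717,  0.22254914]), 'tcp_rot': array([[ 9.46424824e-01,  3.22924220e-01, -7.11229263e-06],
       [ 3.22924220e-01, -9.46424824e-01,  1.93847731e-05],
       [-4.71437565e-07, -2.06429620e-05, -1.00000000e+00]]), 'force': array([ 0.28676107, -0.25068927, -1.25245407]), 'moment': array([ 0.01636089, -0.04357987, -0.01808576]), 'grasp_force': 0.0, 'opening': 1.0014186978732555}
[('grip_point_offset', 0.0187)]
[{'extent': [0.2245, 0.3921, 0.3888, 0.6369], 'confidence': 0.88}] [{'extent': [0.2661, 0.4581, 0.5603, 0.6946], 'confidence': 0.34}]
[[0.672 0.115 0.016]
 [0.475 0.081 0.016]
 [0.444 0.248 0.016]
 [0.641 0.285 0.016]] [0.55783543 0.18189496 0.016     ]
```

Emit:
move_arm([
  [[0,0,0],[0,0,-0.0569],0.6],
  [[0,0,0],[0,0,-0.0569],0.6],
  [[0,0,0],[0,0,-0.0569],0.6],
  [[0,0,0],[0,0,-0.0569],0.6],
  [[0,0,0],[0,0,-0.0569],0.6],
  [[0,0,0],[0,0,-0.0569],0.6],
  [[0,0,0],[0,0,-0.0569],0.6],
  [[0,0,0],[0,0,-0.0569],0.6],
  [[0,0,0],[0,0,-0.0569],0.6],
  [[0,0,0],[0,0,-0.0569],0.6],
  [[0.9,0.4,0],[0,0,0],0.6],
  [[0.9,0.4,0],[0,0,0],0.6],
  [[0.9,0.4,0],[0,0,0],0.6],
  [[0.9,0.4,0],[0,0,0],0.6],
  [[0.9,0.4,0],[0,0,0],0.6],
  [[0.9,0.4,0],[0,0,0],0.6],
  [[0.9,0.4,0],[0,0,0],0.6],
  [[0.9,0.4,0],[0,0,0],0.6],
  [[0.9,0.4,0],[0,0,0],0.6],
  [[0.9,0.4,0],[0,0,0],0.6],
])

```text
time_s: 4.37
position: [0.3358, -0.3267, 0.2228]
tcp_rot: [[0.051, 0.999, 0.0], [0.999, -0.051, -0.001], [-0.001, 0.0, -1.0]]
force: [-0.4, -0.1, 0.8]
opening: 0.396
grasp_force: 0.0
```

```bash
cat >> h.py <<'E'
C=np.array([.5547,-.1692,0]);YAW=-.0501
def rel(target_case, world=False):
    "units of tool shift from the measured pose to a case-frame (or world) TCP target"
    s=read_state(); R=s["tcp_rot"]; T=np.array(target_case) if world else rz(YAW)@np.array(target_case)+C
    return s,np.round(R.T@(T-s["position"])/.03,3)
def rep(s=None):
    s=s or read_state(); p=rz(YAW).T@(s["position"]-C); R=rz(YAW).T@s["tcp_rot"]
    print("t",round(s["time_s"],2),"case",np.round(p,4),"world",np.round(s["position"],4),"R",np.round(R,3).tolist(),"F",np.round(s["force"],1),"op",round(s["opening"],3),"g",round(s["grasp_force"],1),"q",np.round(s["joint_positions"],0))
E
python3 -c "
from h import *
s,d=rel([-.141,0,.14]); rep(s); print(d)"
```

```text
t 4.37 case [-0.2108 -0.1683  0.2228] world [ 0.3358 -0.3267  0.2228] R [[0.001, 1.0, 0.0], [1.0, -0.001, -0.001], [-0.001, 0.0, -1.0]] F [-0.4 -0.1  0.8] op 0.396 g 0.0 q [-58.  18. 104.   0.  58. -55.]
[5.612 2.321 2.758]
```

Emit:
move_arm([
  [[0.8,0.33,0.39],[0,0,0],0.6],
  [[0.8,0.33,0.39],[0,0,0],0.6],
  [[0.8,0.33,0.39],[0,0,0],0.6],
  [[0.8,0.33,0.39],[0,0,0],0.6],
  [[0.8,0.33,0.4],[0,0,0],0.6],
  [[0.8,0.33,0.4],[0,0,0],0.6],
  [[0.81,0.34,0.4],[0,0,0],0.6],
  [[0,0,0],[0,0,0],0.6],
])

```text
time_s: 5.03
position: [0.4127, -0.1589, 0.1382]
tcp_rot: [[0.047, 0.999, -0.004], [0.999, -0.047, 0.004], [0.004, -0.004, -1.0]]
force: [0.0, 0.4, -0.4]
opening: 0.401
grasp_force: 0.0
```

```bash
python3 -c "
from h import *
w=capture('wrist');s=capture('scene');t=capture('top');r=[]
for c in(w,s,t):
    p=pinpoint(c,'lid_handle')
    if p: print(p[0]); r.append(ray(c,p[0]['xy']))
p,e=tri(r); print(p,e, rz(YAW).T@(p-C))
cv2.imwrite('pics/w1.png',w['img'][:,:,::-1])
s,d=rel([-.141,0,.0813]); rep(s); print(d)"
```

```text
{'xy': [0.4875, 0.5612], 'confidence': 0.65}
{'xy': [0.3402, 0.5048], 'confidence': 0.81}
{'xy': [0.5973, 0.6867], 'confidence': 0.6}
[ 0.41644118 -0.16074679  0.10346212] [np.float64(3.7), np.float64(5.9), np.float64(4.3)] [-0.13850867  0.00151873  0.10346212]
t 5.33 case [-0.1412 -0.0024  0.1403] world [ 0.4136 -0.1646  0.1403] R [[0.002, 1.0, 0.001], [1.0, -0.002, -0.001], [-0.001, 0.001, -1.0]] F [ 0.1  0.2 -0.4] op 0.4 g 0.0 q [-36.  25. 112.  -0.  43. -33.]
[0.084 0.004 1.967]
```

View pics/w1.png

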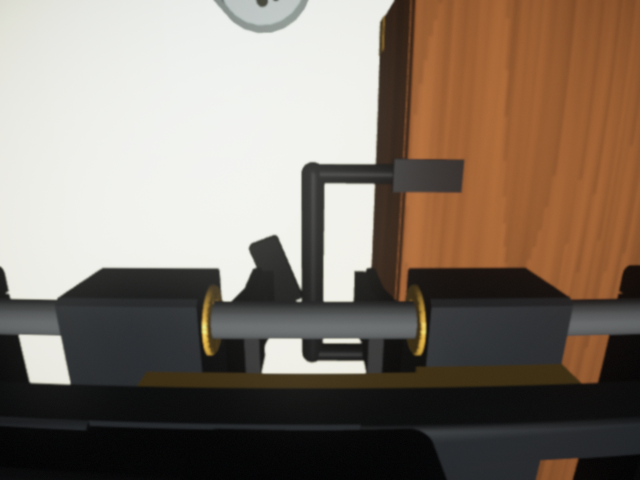

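The wrist view shows the handle bar (column 312) between the two fingers (about 265 and 360), and the far finger is clear of the lid's front edge.

Emit:
move_arm([
  [[0.04,0,0.5],[0,0,0],0.6],
  [[0.04,0,0.5],[0,0,0],0.6],
  [[0,0,0.5],[0,0,0],0.6],
  [[0,0,0.47],[0,0,0],0.6],
  [[0,0,0],[0,0,0],1],
  [[0,0,0],[0,0,0],1],
  [[0,0,0],[0,0,0],1],
  [[0,0,0],[0,0,0],1],
  [[0,0,0],[0,0,0],1],
  [[0,0,0],[0,0,0],1],
])

```text
time_s: 6.17
position: [0.4118, -0.1613, 0.0814]
tcp_rot: [[0.048, 0.999, -0.003], [0.999, -0.048, -0.001], [-0.001, -0.003, -1.0]]
force: [-5.5, -4.0, 2.9]
opening: 0.123
grasp_force: 30.0
```

```bash
python3 -c "
from h import *
rep()
# arc: grasp point circle about hinge (95,95), r=sqrt(236^2+5^2)
def bar(a): return np.array([95-236*np.cos(a)+5*np.sin(a),95+236*np.sin(a)+5*np.cos(a)])
a=np.r_[0:1.40:43j]
d=np.diff([bar(x) for x in a],axis=0)/30
for i in range(0,42): print('[%.3f,%.3f]'%(d[i][0],-d[i][1]),end=' ')
"
```

```text
t 6.17 case [-0.1431  0.0008  0.0814] world [ 0.4118 -0.1613  0.0814] R [[-0.002, 1.0, -0.003], [1.0, 0.002, -0.001], [-0.001, -0.003, -1.0]] F [-5.5 -4.   2.9] op 0.123 g 30.0 q [-36.  31. 115.  -0.  34. -33.]
[0.010,-0.262] [0.019,-0.262] [0.027,-0.261] [0.036,-0.260] [0.045,-0.258] [0.053,-0.257] [0.062,-0.255] [0.070,-0.253] [0.079,-0.250] [0.087,-0.247] [0.095,-0.244] [0.103,-0.241] [0.111,-0.238] [0.119,-0.234] [0.127,-0.230] [0.134,-0.225] [0.142,-0.221] [0.149,-0.216] [0.156,-0.211] [0.163,-0.205] [0.170,-0.200] [0.176,-0.194] [0.183,-0.188] [0.189,-0.182] [0.195,-0.175] [0.201,-0.169] [0.206,-0.162] [0.211,-0.155] [0.217,-0.148] [0.221,-0.141] [0.226,-0.133] [0.230,-0.126] [0.234,-0.118] [0.238,-0.110] [0.242,-0.102] [0.245,-0.094] [0.248,-0.086] [0.251,-0.077] [0.253,-0.069] [0.255,-0.061] [0.257,-0.052] [0.259,-0.043]
```

Emit:
move_arm([
  [[0,0.01,-0.26],[0,0,0],1],
  [[0,0.02,-0.26],[0,0,0],1],
  [[0,0.03,-0.26],[0,0,0],1],
  [[0,0.036,-0.26],[0,0,0],1],
  [[0,0.045,-0.26],[0,0,0],1],
  [[0,0.053,-0.257],[0,0,0],1],
  [[0,0.062,-0.255],[0,0,0],1],
  [[0,0.07,-0.253],[0,0,0],1],
  [[0,0.08,-0.25],[0,0,0],1],
  [[0,0.087,-0.247],[0,0,0],1],
  [[0,0.095,-0.244],[0,0,0],1],
  [[0,0.103,-0.24],[0,0,0],1],
  [[0,0.11,-0.238],[0,0,0],1],
  [[0,0.12,-0.234],[0,0,0],1],
  [[0,0.127,-0.23],[0,0,0],1],
  [[0,0.134,-0.225],[0,0,0],1],
  [[0,0.142,-0.22],[0,0,0],1],
  [[0,0.15,-0.216],[0,0,0],1],
  [[0,0.156,-0.21],[0,0,0],1],
  [[0,0.163,-0.205],[0,0,0],1],
])

```text
time_s: 7.83
position: [0.4607, -0.1637, 0.224]
tcp_rot: [[0.048, 0.999, -0.015], [0.999, -0.048, -0.0], [-0.001, -0.015, -1.0]]
force: [-11.7, -6.4, -5.6]
opening: 0.127
grasp_force: 30.0
```

```bash
cat >> h.py <<'E'
def lid(s):
    "lid angle from the grasp point, in case frame; also radius error mm"
    g=rz(YAW).T@(s["position"]-s["tcp_rot"][:,2]*.0187-C); v=(g-[.095,0,.095])*1000
    return np.arctan2(v[2],-v[0])-np.arctan2(5,236), np.hypot(v[0],v[2])-236.05
E
python3 -c "
from h import *
s=read_state();rep(s);print(lid(s))
"
```

```text
t 7.83 case [-0.0942  0.0008  0.224 ] world [ 0.4607 -0.1637  0.224 ] R [[-0.002, 1.0, -0.015], [1.0, 0.002, -0.001], [-0.001, -0.015, -1.0]] F [-11.7  -6.4  -5.6] op 0.127 g 30.0 q [-32.  20. 101.  -1.  60. -29.]
(np.float64(0.6425649274353084), np.float64(3.749591729885026))
```

Emit:
move_arm([
  [[0,0.17,-0.2],[0,0,0],1],
  [[0,0.176,-0.194],[0,0,0],1],
  [[0,0.183,-0.188],[0,0,0],1],
  [[0,0.189,-0.182],[0,0,0],1],
  [[0,0.195,-0.175],[0,0,0],1],
  [[0,0.2,-0.169],[0,0,0],1],
  [[0,0.206,-0.162],[0,0,0],1],
  [[0,0.211,-0.155],[0,0,0],1],
  [[0,0.217,-0.148],[0,0,0],1],
  [[0,0.22,-0.14],[0,0,0],1],
  [[0,0.226,-0.133],[0,0,0],1],
  [[0,0.23,-0.126],[0,0,0],1],
  [[0,0.234,-0.118],[0,0,0],1],
  [[0,0.238,-0.11],[0,0,0],1],
  [[0,0.242,-0.1],[0,0,0],1],
  [[0,0.245,-0.094],[0,0,0],1],
  [[0,0.248,-0.086],[0,0,0],1],
  [[0,0.25,-0.077],[0,0,0],1],
  [[0,0.253,-0.069],[0,0,0],1],
  [[0,0.255,-0.06],[0,0,0],1],
])

```text
time_s: 9.5
position: [0.5927, -0.1706, 0.3105]
tcp_rot: [[0.05, 0.999, -0.011], [0.999, -0.05, -0.003], [-0.003, -0.011, -1.0]]
force: [-13.8, -0.6, 16.3]
opening: 0.126
grasp_force: 30.0
```

```bash
python3 -c "
from h import *
s=read_state();rep(s);print(lid(s))
T=capture('top');S=capture('scene')
# lid angle by pinpoints of stud & handle; stay grip & contents
for l in 'lid_handle lid_stud stay_grip stay_rest stay_pivot dropper square_bottle ink_jar'.split():
    r=[ray(c,p[0]['xy']) for c in(T,S) for p in [pinpoint(c,l)] if p]
    if len(r)==2: p,e=tri(r); print(l,np.round(rz(YAW).T@(p-C),4),e)
    else: print(l,len(r))
"
```

```text
t 9.5 case [0.0381 0.0005 0.3105] world [ 0.5927 -0.1706  0.3105] R [[0.0, 1.0, -0.011], [1.0, -0.0, -0.003], [-0.003, -0.011, -1.0]] F [-13.8  -0.6  16.3] op 0.126 g 30.0 q [-26.  25.  77.  -0.  79. -23.]
(np.float64(1.3119078395272805), np.float64(4.873945794175967))
lid_handle 1
lid_stud [ 0.0601 -0.1529  0.2408] [np.float64(1.8), np.float64(1.8)]
stay_grip 1
stay_rest [-0.3375  0.3907 -0.6398] [np.float64(69.3), np.float64(69.3)]
stay_pivot [-0.0955 -0.158   0.0803] [np.float64(2.2), np.float64(2.2)]
dropper 1
square_bottle 1
ink_jar 1
```

Emit:
move_arm([
  [[0,0.25,-0.05],[0,0,0],1],
  [[0,0.25,-0.04],[0,0,0],1],
  [[0,0.25,-0.02],[0,0,0],1],
  [[0,0.2,0],[0,0,0],1],
  [[0,0.1,0],[0,0,0],1],
  [[0,0,0],[0,0,0],1],
])

```text
time_s: 10.9
position: [0.617, -0.1718, 0.3142]
tcp_rot: [[0.05, 0.998, -0.029], [0.999, -0.051, -0.001], [-0.003, -0.029, -1.0]]
force: [-33.0, 0.3, 27.4]
opening: 0.127
grasp_force: 30.0
```

```bash
python3 -c "
from h import *
s,d=rel([-.0075,-.212,.0425]);rep(s);print(lid(s),d)
"
```

```text
t 10.9 case [0.0623 0.0005 0.3142] world [ 0.617  -0.1718  0.3142] R [[0.0, 1.0, -0.029], [1.0, -0.0, -0.003], [-0.003, -0.029, -1.0]] F [-33.    0.3  27.4] op 0.127 g 30.0 q [-25.  27.  72.  -1.  82. -22.]
(np.float64(1.4152788567615), np.float64(3.986403786734087)) [-7.06  -2.065  9.138]
```

Emit:
move_arm([
  [[0,-0.2,0],[0,0,0],0.5],
  [[0,-0.1,-0.1],[0,0,0],0.5],
  [[0,0,-0.7],[0,0,0],0.5],
  [[0,0,-0.9],[0,0,0],0.5],
  [[-0.9,-0.3,0],[0,0,0],0.5],
  [[-0.9,-0.3,0],[0,0,0],0.5],
  [[-0.9,-0.3,0],[0,0,0],0.5],
  [[-0.9,-0.3,0],[0,0,0],0.5],
  [[-0.9,-0.3,0],[0,0,0],0.5],
  [[-0.9,-0.3,0],[0,0,0],0.5],
  [[-0.9,-0.3,0],[0,0,0],0.5],
  [[-0.8,-0.3,0.3],[0,0,0],0.5],
  [[0,0,0.9],[0,0,0],0.5],
  [[0,0,0.9],[0,0,0],0.5],
  [[0,0,0.9],[0,0,0],0.5],
  [[0,0,0.9],[0,0,0],0.5],
  [[0,0,0.9],[0,0,0],0.5],
  [[0,0,0.9],[0,0,0],0.5],
  [[0,0,0.9],[0,0,0],0.5],
])

```text
time_s: 12.48
position: [0.5387, -0.3805, 0.1617]
tcp_rot: [[0.05, 0.999, 0.001], [0.999, -0.05, -0.001], [-0.001, 0.001, -1.0]]
force: [-0.4, -0.8, 0.2]
opening: 0.501
grasp_force: 0.0
```

```bash
python3 -c "
from h import *
W=capture('wrist');S=capture('scene');T=capture('top');r=[]
for c in(T,S,W):
    p=pinpoint(c,'stay_grip')
    if p: print(p[0],rz(YAW).T@(onz(c,p[0]['xy'],.062)-C)); r.append(ray(c,p[0]['xy']))
if len(r)>1:
    p,e=tri(r); print(np.round(rz(YAW).T@(p-C),4),e)
s,d=rel([-.0075,-.212,.0425]);rep(s);print(d)
"
```

```text
{'xy': [0.765, 0.5448], 'confidence': 0.86} [-0.00837049 -0.20028363  0.062     ]
{'xy': [0.2872, 0.7196], 'confidence': 0.76} [-0.00720718 -0.2058889   0.062     ]
{'xy': [0.4795, 0.4427], 'confidence': 0.69} [-0.00871598 -0.19656972  0.062     ]
[-0.0094 -0.2008  0.0575] [np.float64(1.7), np.float64(2.8), np.float64(3.2)]
t 12.78 case [-0.0044 -0.2129  0.1646] world [ 0.5397 -0.3816  0.1646] R [[0.0, 1.0, 0.003], [1.0, -0.0, -0.003], [-0.003, 0.003, -1.0]] F [0.2 0.1 0.4] op 0.504 g 0.0 q [-45.  37.  80.   0.  63. -42.]
[ 0.04  -0.118  4.071]
```

Emit:
move_arm([
  [[0,-0.06,0.82],[0,0,0],0.5],
  [[0,-0.06,0.82],[0,0,0],0.5],
  [[0,0,0.82],[0,0,0],0.5],
  [[0,0,0.82],[0,0,0],0.5],
  [[0,0,0.82],[0,0,0],0.7],
  [[0,0,0],[0,0,0],1],
  [[0,0,0],[0,0,0],1],
  [[0,0,0],[0,0,0],1],
  [[0,0,0],[0,0,0],1],
  [[0,0,0],[0,0,0],1],
])

```text
time_s: 13.62
position: [0.5336, -0.3813, 0.0415]
tcp_rot: [[0.048, 0.999, -0.003], [0.999, -0.048, -0.002], [-0.002, -0.003, -1.0]]
force: [-11.4, -3.3, 5.0]
opening: 0.131
grasp_force: 10.5
```

```bash
python3 -c "
from h import *
s=read_state();rep(s)
g=rz(YAW).T@(s['position']-s['tcp_rot'][:,2]*.0187-C); print('grasp pt',g, np.arctan2(g[2]-.083,g[0]+.0895),np.hypot(g[2]-.083,g[0]+.0895))
def plan(a0,a1,N,tot):
    # 2D in (x,z): tool z=(sin p,-cos p), tool y=(cos p, sin p)
    P=np.linspace(0,np.radians(tot),N+1);A=np.linspace(a0,a1,N+1)
    Z=np.c_[np.sin(P),-np.cos(P)];Y=np.c_[np.cos(P),np.sin(P)]
    T=85*np.c_[np.cos(A),np.sin(A)]+18.7*Z
    d=np.diff(T,axis=0)/30
    for i in range(N): print('[[0,%.3f,%.3f],[%.4f,0,0],1],'%(d[i]@Y[i],d[i]@Z[i],-tot/N/120))
plan(-.276,.88,16,36)
"
```

```text
t 13.62 case [-0.0105 -0.2129  0.0415] world [ 0.5336 -0.3813  0.0415] R [[-0.002, 1.0, -0.003], [1.0, 0.002, -0.002], [-0.002, -0.003, -1.0]] F [-11.4  -3.3   5. ] op 0.131 g 10.5 q [-45.  46.  84.  -0.  50. -42.]
grasp pt [-0.01040716 -0.21281876  0.06019556] -0.28071167706755673 0.08231476479703195
[[0,0.073,-0.199],[-0.0187,0,0],1],
[[0,0.067,-0.201],[-0.0187,0,0],1],
[[0,0.060,-0.202],[-0.0187,0,0],1],
[[0,0.053,-0.203],[-0.0187,0,0],1],
[[0,0.047,-0.204],[-0.0187,0,0],1],
[[0,0.040,-0.205],[-0.0187,0,0],1],
[[0,0.033,-0.205],[-0.0187,0,0],1],
[[0,0.026,-0.205],[-0.0187,0,0],1],
[[0,0.020,-0.205],[-0.0187,0,0],1],
[[0,0.013,-0.205],[-0.0187,0,0],1],
[[0,0.006,-0.204],[-0.0187,0,0],1],
[[0,-0.001,-0.204],[-0.0187,0,0],1],
[[0,-0.007,-0.203],[-0.0187,0,0],1],
[[0,-0.014,-0.202],[-0.0187,0,0],1],
[[0,-0.021,-0.200],[-0.0187,0,0],1],
[[0,-0.027,-0.199],[-0.0187,0,0],1],
```

Emit:
move_arm([
  [[0,0.04,-0.2],[-0.0187,0,0],1],
  [[0,0.04,-0.2],[-0.0187,0,0],1],
  [[0,0.04,-0.2],[-0.0187,0,0],1],
  [[0,0.04,-0.203],[-0.0187,0,0],1],
  [[0,0.047,-0.204],[-0.0187,0,0],1],
  [[0,0.04,-0.205],[-0.0187,0,0],1],
  [[0,0.033,-0.205],[-0.0187,0,0],1],
  [[0,0.026,-0.205],[-0.0187,0,0],1],
  [[0,0.02,-0.205],[-0.0187,0,0],1],
  [[0,0.013,-0.205],[-0.0187,0,0],1],
  [[0,0.006,-0.204],[-0.0187,0,0],1],
  [[0,0,-0.204],[-0.0187,0,0],1],
  [[0,-0.007,-0.203],[-0.0187,0,0],1],
  [[0,-0.014,-0.202],[-0.0187,0,0],1],
  [[0,-0.02,-0.2],[-0.0187,0,0],1],
  [[0,-0.027,-0.2],[-0.0187,0,0],1],
  [[0,0,0],[0,0,0],1],
])

```text
time_s: 15.03
position: [0.5167, -0.3808, 0.135]
tcp_rot: [[0.052, 0.805, 0.591], [0.999, -0.041, -0.032], [-0.002, 0.592, -0.806]]
force: [3.6, 0.4, 4.7]
opening: 0.124
grasp_force: 30.0
```

```bash
cat >> h.py <<'E'
C=C+rz(YAW)@np.array([-.0025,0,0])
PV=np.array([-.0895,-.157,.083])
def look(labels,cams):
    cs=[capture(c) for c in cams]; out={}
    for l in labels:
        r=[];i=[]
        for n,c in zip(cams,cs):
            p=pinpoint(c,l)
            if p and p[0]["confidence"]>.4: r.append(ray(c,p[0]["xy"])); i.append((n,np.round(np.array(p[0]["xy"])*[640,480]),p[0]["confidence"]))
        print(l,[(n,u.tolist(),k) for n,u,k in i])
        if len(r)>1: p,e=tri(r); out[l]=rz(YAW).T@(p-C); print("   case",np.round(out[l],4),np.round(e,1).tolist())
    return cs,out
def stayang(p): return np.arctan2(p[2]-PV[2],p[0]-PV[0]),np.hypot(p[2]-PV[2],p[0]-PV[0])
E
python3 -c "
from h import *
s=read_state();rep(s)
g=rz(YAW).T@(s['position']-s['tcp_rot'][:,2]*.0187-C); print('grasp pt',g, stayang(g))
cs,o=look(['stay_grip','stay_rest','lid_stud','stay_pivot'],['scene','top'])
for k in o: print(k,stayang(o[k]))
cv2.imwrite('pics/s2.png',cv2.resize(cs[0]['img'][150:390,60:380,::-1],None,fx=2.4,fy=2.4))
"
```

```text
t 15.03 case [-0.0249 -0.2132  0.135 ] world [ 0.5167 -0.3808  0.135 ] R [[0.002, 0.806, 0.592], [1.0, -0.001, -0.003], [-0.002, 0.592, -0.806]] F [3.6 0.4 4.7] op 0.124 g 30.0 q [ -61.   35.  107.   63.   34. -110.]
grasp pt [-0.03593691 -0.21313732  0.1500203 ] (np.float64(0.8965390881044992), np.float64(0.08579466774877133))
stay_grip [('scene', [166.0, 298.0], 0.91), ('top', [508.0, 277.0], 0.66)]
   case [-0.0349 -0.2027  0.1413] [0.5, 0.5]
stay_rest [('scene', [217.0, 252.0], 0.55), ('top', [498.0, 227.0], 0.76)]
   case [ 0.0366 -0.1523  0.2268] [1.0, 1.0]
lid_stud [('scene', [235.0, 251.0], 0.71), ('top', [466.0, 306.0], 0.66)]
   case [-0.0498 -0.0937  0.1766] [45.5, 45.5]
stay_pivot [('scene', [169.0, 298.0], 0.76), ('top', [305.0, 132.0], 0.58)]
   case [ 0.0688 -0.0282  0.1831] [203.4, 203.4]
stay_grip (np.float64(0.8182009965275774), np.float64(0.079843453272488))
stay_rest (np.float64(0.8511783878070993), np.float64(0.19126198067086106))
lid_stud (np.float64(1.1701008672617086), np.float64(0.10165282347521751))
stay_pivot (np.float64(0.563874553593376), np.float64(0.18724792843608995))
```

View pics/s2.png

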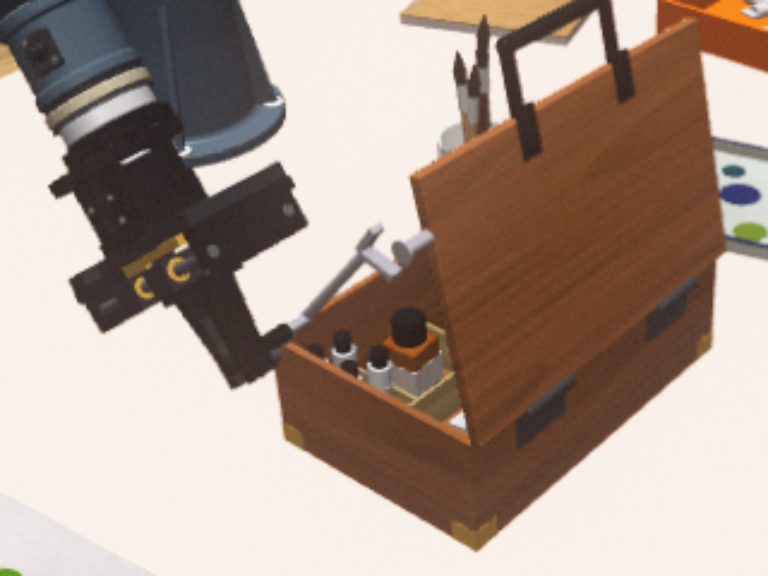

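The crop shows the lid standing open with its stud (405,250) opposite the mouth of the V (375,255). I'll hold the stay while the stud sinks in.

Emit:
move_arm([
  [[0,0,0],[0,0,0],1],
  [[0,0,0],[0,0,0],1],
  [[0,0,0],[0,0,0],1],
  [[0,0,0],[0,0,0],1],
  [[0,0,0],[0,0,0],1],
  [[0,0,0],[0,0,0],1],
  [[0,0,0],[0,0,0],1],
  [[0,0,0],[0,0,0],1],
  [[0,0,0],[0,0,0],1],
  [[0,0,0],[0,0,0],1],
  [[0,0,0],[0,0,0],1],
  [[0,0,0],[0,0,0],1],
  [[0,0,0],[0,0,0],1],
  [[0,0,0],[0,0,0],1],
  [[0,0,0],[0,0,0],1],
  [[0,0,0],[0,0,0],1],
  [[0,0,0],[0,0,0],1],
  [[0,0,0],[0,0,0],1],
  [[0,0,0],[0,0,0],1],
  [[0,0,0],[0,0,0],1],
])

```text
time_s: 17.2
position: [0.5176, -0.3807, 0.1341]
tcp_rot: [[0.05, 0.806, 0.589], [0.999, -0.038, -0.032], [-0.003, 0.59, -0.807]]
force: [3.8, -0.5, 5.9]
opening: 0.125
grasp_force: 30.0
```

Emit:
move_arm([
  [[0,0,0],[0,0,0],1],
  [[0,0,0],[0,0,0],1],
  [[0,0,0],[0,0,0],1],
  [[0,0,0],[0,0,0],1],
  [[0,0,0],[0,0,0],1],
  [[0,0,0],[0,0,0],1],
  [[0,0,0],[0,0,0],1],
  [[0,0,0],[0,0,0],1],
  [[0,0,0],[0,0,0],1],
  [[0,0,0],[0,0,0],1],
  [[0,0,0],[0,0,0],1],
  [[0,0,0],[0,0,0],1],
  [[0,0,0],[0,0,0],1],
  [[0,0,0],[0,0,0],1],
  [[0,0,0],[0,0,0],1],
  [[0,0,0],[0,0,0],1],
  [[0,0,0],[0,0,0],1],
  [[0,0,0],[0,0,0],1],
  [[0,0,0],[0,0,0],1],
  [[0,0,0],[0,0,0],1],
])

```text
time_s: 18.87
position: [0.5175, -0.3807, 0.1341]
tcp_rot: [[0.05, 0.806, 0.589], [0.999, -0.039, -0.032], [-0.003, 0.59, -0.807]]
force: [3.9, 0.6, 5.8]
opening: 0.123
grasp_force: 30.0
```

Emit:
move_arm([
  [[0,0,0],[0,0,0],1],
  [[0,0,0],[0,0,0],1],
  [[0,0,0],[0,0,0],1],
  [[0,0,0],[0,0,0],1],
  [[0,0,0],[0,0,0],1],
  [[0,0,0],[0,0,0],1],
  [[0,0,0],[0,0,0],1],
  [[0,0,0],[0,0,0],1],
  [[0,0,0],[0,0,0],1],
  [[0,0,0],[0,0,0],1],
  [[0,0,0],[0,0,0],1],
  [[0,0,0],[0,0,0],1],
  [[0,0,0],[0,0,0],1],
  [[0,0,0],[0,0,0],1],
  [[0,0,0],[0,0,0],1],
  [[0,0,0],[0,0,0],1],
  [[0,0,0],[0,0,0],1],
  [[0,0,0],[0,0,0],1],
  [[0,0,0],[0,0,0],1],
  [[0,0,0],[0,0,0],1],
])

```text
time_s: 20.53
position: [0.5176, -0.3808, 0.1341]
tcp_rot: [[0.05, 0.806, 0.589], [0.999, -0.038, -0.032], [-0.004, 0.59, -0.807]]
force: [4.0, 0.1, 5.6]
opening: 0.125
grasp_force: 30.0
```

```bash
python3 -c "
from h import *
rep()
cs,o=look(['stay_grip','stay_rest','lid_stud','lid_handle','dropper','square_bottle','ink_jar'],['scene','top'])
cv2.imwrite('pics/s3.png',cv2.resize(cs[0]['img'][150:390,60:380,::-1],None,fx=2.4,fy=2.4))
"
```

```text
t 20.53 case [-0.024  -0.2132  0.1341] world [ 0.5176 -0.3808  0.1341] R [[0.0, 0.807, 0.59], [1.0, 0.002, -0.003], [-0.004, 0.59, -0.807]] F [4.  0.1 5.6] op 0.125 g 30.0 q [ -60.   35.  107.   63.   34. -110.]
stay_grip [('scene', [166.0, 299.0], 0.72), ('top', [507.0, 276.0], 0.75)]
   case [-0.034  -0.2038  0.1398] [0.9, 0.9]
stay_rest [('scene', [219.0, 256.0], 0.9), ('top', [500.0, 225.0], 0.7)]
   case [ 0.0405 -0.1548  0.2243] [0.6, 0.6]
lid_stud [('top', [505.0, 213.0], 0.9)]
lid_handle [('scene', [284.0, 158.0], 0.83), ('top', [409.0, 216.0], 0.92)]
   case [0.0328 0.0028 0.3211] [2.7, 2.7]
dropper [('scene', [167.0, 297.0], 0.71), ('top', [364.0, 282.0], 0.8)]
   case [-0.1114 -0.0409  0.0172] [85.0, 85.0]
square_bottle [('scene', [234.0, 315.0], 0.92), ('top', [399.0, 279.0], 0.81)]
   case [-0.0486 -0.0455  0.    ] [1.5, 1.5]
ink_jar [('top', [326.0, 276.0], 0.95)]
```

View pics/s3.png

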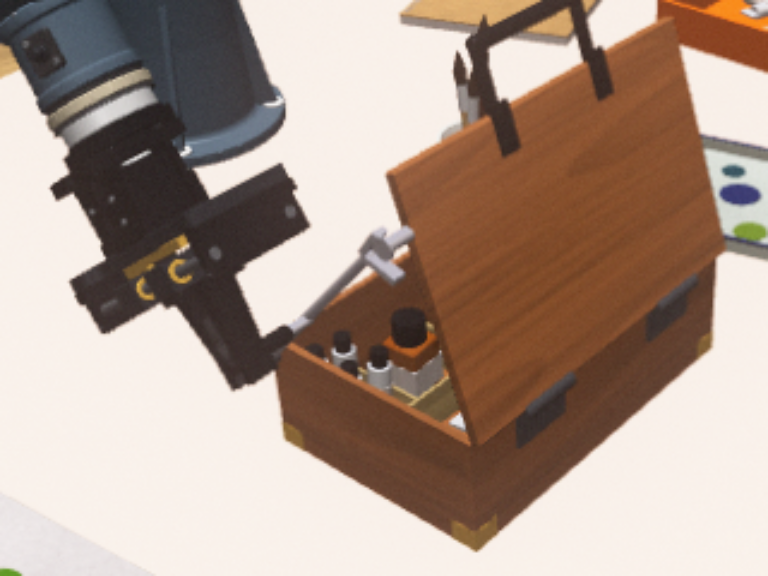

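Emit:
move_arm([
  [[0,-0.012,-0.05],[0,0,0],1],
  [[0,-0.012,-0.05],[0,0,0],1],
  [[0,0,0],[0,0,0],1],
  [[0,0,0],[0,0,0],1],
])

```text
time_s: 21.67
position: [0.5153, -0.3806, 0.1361]
tcp_rot: [[0.05, 0.806, 0.589], [0.999, -0.039, -0.032], [-0.003, 0.59, -0.807]]
force: [4.6, -0.1, 4.7]
opening: 0.127
grasp_force: 30.0
```

```bash
python3 -c "
from h import *
rep()
s=read_state();g=rz(YAW).T@(s['position']-s['tcp_rot'][:,2]*.0187-C); print(stayang(g))
cs,o=look(['stay_grip','stay_rest','lid_handle','lid_stud'],['scene','top'])
for k in o: print(k,stayang(o[k]))
v=o.get('lid_handle'); print('lid',np.arctan2(v[2]-.095,.095-v[0])-.021)
"
```

```text
t 21.67 case [-0.0262 -0.2132  0.1361] world [ 0.5153 -0.3806  0.1361] R [[0.0, 0.807, 0.59], [1.0, 0.002, -0.003], [-0.003, 0.59, -0.807]] F [ 4.6 -0.1  4.7] op 0.127 g 30.0 q [ -61.   34.  107.   63.   34. -110.]
(np.float64(0.9169189631406848), np.float64(0.08588176576357805))
stay_grip [('scene', [165.0, 298.0], 0.56), ('top', [511.0, 276.0], 0.91)]
   case [-0.0327 -0.2065  0.1449] [0.1, 0.1]
stay_rest [('scene', [217.0, 251.0], 0.73), ('top', [503.0, 226.0], 0.6)]
   case [ 0.0385 -0.1565  0.2321] [1.1, 1.1]
lid_handle [('scene', [276.0, 157.0], 0.66), ('top', [407.0, 223.0], 0.88)]
   case [0.021  0.0033 0.319 ] [0.6, 0.6]
lid_stud [('scene', [221.0, 251.0], 0.84), ('top', [503.0, 220.0], 0.56)]
   case [ 0.0471 -0.1556  0.2348] [0.7, 0.7]
stay_grip (np.float64(0.8281681884166922), np.float64(0.08406658363309526))
stay_rest (np.float64(0.8612653415288491), np.float64(0.19647721976956098))
lid_handle (np.float64(1.1328918828014052), np.float64(0.2606206003849549))
lid_stud (np.float64(0.8377846427667628), np.float64(0.20421271184554077))
lid 1.2308225969418896
```

Emit:
move_arm([
  [[0,0,0],[0,0,0],1],
  [[0,0,0],[0,0,0],1],
  [[0,0,0],[0,0,0],1],
  [[0,0,0],[0,0,0],1],
  [[0,0,0],[0,0,0],1],
  [[0,0,0],[0,0,0],1],
  [[0,0,0],[0,0,0],1],
  [[0,0,0],[0,0,0],1],
  [[0,0,0],[0,0,0],1],
  [[0,0,0],[0,0,0],1],
  [[0,0,0],[0,0,0],1],
  [[0,0,0],[0,0,0],1],
  [[0,0,0],[0,0,0],1],
  [[0,0,0],[0,0,0],1],
  [[0,0,0],[0,0,0],1],
  [[0,0,0],[0,0,0],1],
  [[0,0,0],[0,0,0],1],
  [[0,0,0],[0,0,0],1],
  [[0,0,0],[0,0,0],1],
  [[0,0,0],[0,0,0],1],
])

```text
time_s: 23.83
position: [0.5154, -0.3806, 0.1361]
tcp_rot: [[0.05, 0.806, 0.589], [0.999, -0.039, -0.032], [-0.003, 0.59, -0.807]]
force: [5.3, 0.2, 5.0]
opening: 0.124
grasp_force: 30.0
```

Emit:
move_arm([
  [[0,0,0],[0,0,0],1],
  [[0,0,0],[0,0,0],1],
  [[0,0,0],[0,0,0],1],
  [[0,0,0],[0,0,0],1],
  [[0,0,0],[0,0,0],1],
  [[0,0,0],[0,0,0],1],
  [[0,0,0],[0,0,0],1],
  [[0,0,0],[0,0,0],1],
  [[0,0,0],[0,0,0],1],
  [[0,0,0],[0,0,0],1],
])

```text
time_s: 24.67
position: [0.5153, -0.3806, 0.1361]
tcp_rot: [[0.05, 0.806, 0.589], [0.999, -0.039, -0.032], [-0.003, 0.59, -0.807]]
force: [5.6, -0.2, 5.0]
opening: 0.13
grasp_force: 30.0
```

```bash
python3 -c "
from h import *
rep()
cs,o=look(['stay_grip','stay_rest','lid_handle','lid_stud'],['scene','top'])
for k in o: print(k,stayang(o[k]))
v=o.get('lid_handle')
if v is not None: print('lid',np.arctan2(v[2]-.095,.095-v[0])-.021)
cv2.imwrite('pics/s4.png',cv2.resize(cs[0]['img'][150:390,60:380,::-1],None,fx=2.4,fy=2.4))
"
```

```text
t 24.67 case [-0.0262 -0.2131  0.1361] world [ 0.5153 -0.3806  0.1361] R [[0.0, 0.807, 0.59], [1.0, 0.002, -0.003], [-0.003, 0.59, -0.807]] F [ 5.6 -0.2  5. ] op 0.13 g 30.0 q [ -61.   34.  107.   63.   34. -110.]
stay_grip [('scene', [165.0, 293.0], 0.88), ('top', [508.0, 277.0], 0.85)]
   case [-0.0358 -0.2011  0.1497] [0.7, 0.7]
stay_rest [('scene', [215.0, 253.0], 0.58), ('top', [500.0, 229.0], 0.81)]
   case [ 0.034  -0.1548  0.2269] [0.2, 0.2]
lid_handle [('scene', [268.0, 159.0], 0.78), ('top', [405.0, 238.0], 0.6)]
   case [0.0034 0.0033 0.3105] [0.2, 0.2]
lid_stud [('scene', [218.0, 253.0], 0.89), ('top', [505.0, 224.0], 0.74)]
   case [ 0.0425 -0.1593  0.2312] [2.2, 2.2]
stay_grip (np.float64(0.8926321800013834), np.float64(0.08563988140999282))
stay_rest (np.float64(0.8614487306939859), np.float64(0.18962372518744164))
lid_handle (np.float64(1.1830507249658428), np.float64(0.24575145921871797))
lid_stud (np.float64(0.843392690839437), np.float64(0.19845150930677943))
lid 1.1479650564190798
```

View pics/s4.png

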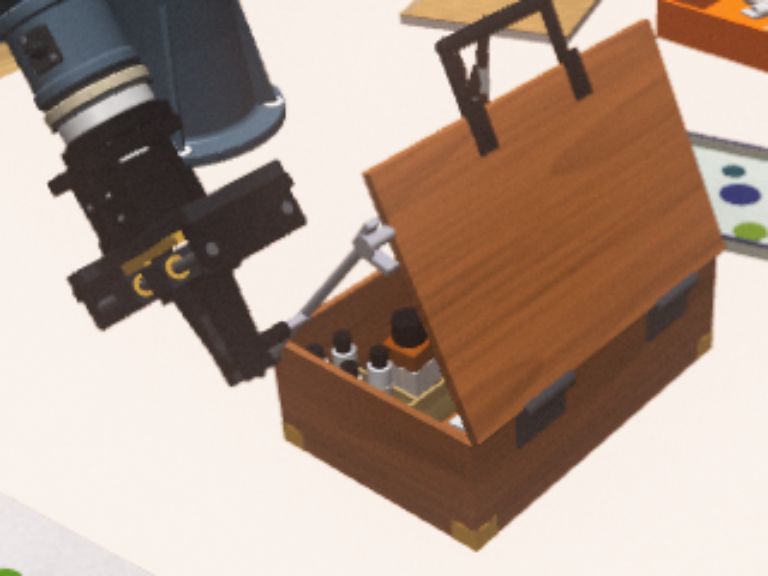

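The crop shows the stud sitting in the V (about 375,240), with the lid at roughly 1.13. Releasing the stay.

Emit:
move_arm([
  [[0,0,0],[0,0,0],0.6],
  [[0,0,0],[0,0,0],0.6],
  [[0,0,0],[0,0,0],0.6],
  [[0,0,0],[0,0,0],0.6],
  [[0,0,-0.5],[0,0,0],0.6],
  [[0,0,-1],[0,0,0],0.6],
  [[0,0,-1],[0,0,0],0.6],
  [[0,-0.6,-0.5],[0,0,0],0.6],
  [[0,-0.6,-0.5],[0.05,0,0],0.6],
  [[0,-0.6,0],[0.05,0,0],0.6],
  [[0,0,0],[0.05,0,0],0.6],
  [[0,0,0],[0.05,0,0],0.6],
  [[0,0,0],[0.05,0,0],0.6],
  [[0,0,0],[0.05,0,0],0.6],
  [[0,0,0],[0,0,0],0.6],
])

```text
time_s: 26.42
position: [0.4127, -0.3743, 0.1882]
tcp_rot: [[0.045, 0.999, 0.021], [0.999, -0.045, -0.002], [-0.001, 0.021, -1.0]]
force: [0.5, -0.5, -0.2]
opening: 0.396
grasp_force: 0.0
```

```bash
python3 -c "
from h import *
rep()
cs,o=look(['stay_grip','stay_rest','lid_handle','lid_stud','dropper','square_bottle','ink_jar'],['scene','top'])
v=o.get('lid_handle')
if v is not None: print('lid',np.arctan2(v[2]-.095,.095-v[0])-.021)
if 'stay_rest' in o: print(stayang(o['stay_rest']))
t=cs[1]
for l,z in (('dropper',.006),('square_bottle',.006),('ink_jar',.006)):
    for n,c in(('s',cs[0]),('t',t)):
        p=pinpoint(c,l); f=search_frame(c,l)
        if p: print(l,n,p[0]['confidence'],np.round(rz(YAW).T@(onz(c,p[0]['xy'],z)-C),4), np.round(np.array(f[0]['extent'])*[640,480,640,480]) if f else None)
cv2.imwrite('pics/t5.png',cv2.resize(t['img'][180:380,140:480,::-1],None,fx=2.3,fy=2.3))
"
```

```text
t 26.42 case [-0.1291 -0.2119  0.1882] world [ 0.4127 -0.3743  0.1882] R [[-0.005, 1.0, 0.021], [1.0, 0.005, -0.001], [-0.001, 0.021, -1.0]] F [ 0.5 -0.5 -0.2] op 0.396 g 0.0 q [-54.  27.  95.   1.  57. -52.]
stay_grip [('scene', [164.0, 297.0], 0.93)]
stay_rest [('scene', [215.0, 250.0], 0.85), ('top', [502.0, 230.0], 0.87)]
   case [ 0.0331 -0.1551  0.2308] [0.9, 0.9]
lid_handle [('scene', [266.0, 159.0], 0.73), ('top', [408.0, 242.0], 0.73)]
   case [-0.0004  0.      0.3117] [1.3, 1.3]
lid_stud [('scene', [215.0, 251.0], 0.83), ('top', [502.0, 230.0], 0.77)]
   case [ 0.0333 -0.1556  0.2299] [0.8, 0.8]
dropper [('top', [363.0, 283.0], 0.55)]
square_bottle [('scene', [233.0, 315.0], 0.88)]
ink_jar [('scene', [363.0, 237.0], 0.41), ('top', [327.0, 278.0], 0.7)]
   case [0.0148 0.1379 0.1126] [80.0, 80.0]
lid 1.1350594797064013
(np.float64(0.8779923489068742), np.float64(0.19202219053407302))
dropper s 0.24 [0.0275 0.4027 0.006 ] [411. 230. 441. 327.]
dropper t 0.55 [-0.06    0.0256  0.006 ] [356. 277. 372. 289.]
square_bottle s 0.88 [-0.0457 -0.0519  0.006 ] [220. 278. 244. 315.]
ink_jar s 0.41 [-0.006   0.3296  0.006 ] None
ink_jar t 0.7 [-0.0538  0.0952  0.006 ] [314. 270. 337. 291.]
```

View pics/t5.png

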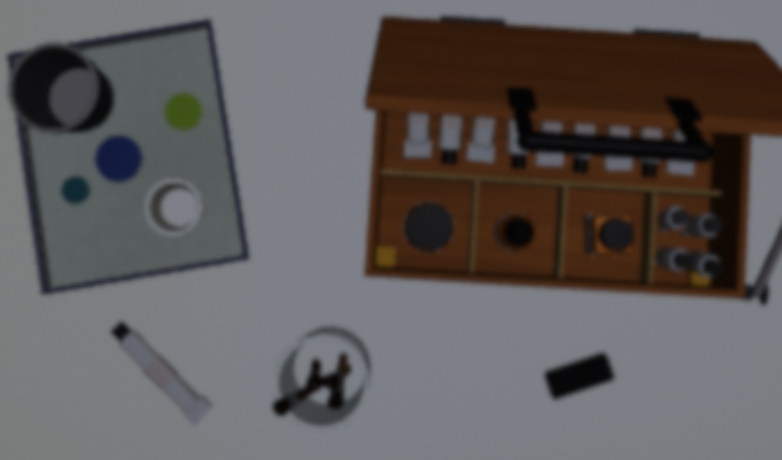

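The crop shows the dropper at (518,232) in the middle cell, with the square bottle on its right (615,235) and the ink jar on its left (428,227). Pot at (60,88) and cup at (173,207), so the tray's free corners are at about (183,60) and (75,250).

```bash
python3 -c "
from h import *
t=capture('top')
for z in (.075,.09): print(rz(YAW).T@(onz(t,np.array([365.2,280.9])/[640,480],z)-C))
u=lambda a,b:np.array([140+a/2.3,180+b/2.3])/[640,480]
print('tray corners',[np.round(onz(t,u(*p),.016)[:2],3).tolist() for p in ((209,22),(246,257),(43,291),(10,56))])
print('cup',onz(t,u(179,209),.03),'pot',onz(t,u(75,98),.075), 'pot base edge',onz(t,u(112,98),.01))
"
```

```text
[-0.05513651  0.02837111  0.075     ]
[-0.05517069  0.02988443  0.09      ]
tray corners [[0.671, 0.117], [0.475, 0.081], [0.445, 0.248], [0.64, 0.284]]
cup [0.5137189  0.13438352 0.03      ] pot [0.59853488 0.20922338 0.075     ] pot base edge [0.60639316 0.19787436 0.01      ]
```

Emit:
move_arm([
  [[0,0,-0.3],[0.01,0,0],0.6],
  [[0,0,-0.3],[0,0,0.0577],0.6],
  [[0,0,-0.3],[0,0,0.0577],0.6],
  [[0,0,0],[0,0,0.0577],0.6],
  [[0,0,0],[0,0,0.0577],0.6],
  [[0,0,0],[0,0,0.0577],0.6],
  [[0,0,0],[0,0,0.0577],0.6],
  [[0,0,0],[0,0,0.0577],0.6],
  [[0,0,0],[0,0,0.0577],0.6],
  [[0,0,0],[0,0,0.0577],0.6],
  [[0,0,0],[0,0,0.0577],0.6],
  [[0,0,0],[0,0,0.0577],0.6],
  [[0,0,0],[0,0,0.0577],0.6],
  [[0,0,0],[0,0,0.0577],0.6],
  [[0,0,0],[0,0.05,0],0.55],
  [[0,0,0],[0,0.05,0],0.55],
  [[0,0,0],[0,0,0],0.55],
])

```text
time_s: 29.28
position: [0.4067, -0.3717, 0.214]
tcp_rot: [[0.977, -0.051, 0.207], [-0.051, -0.999, -0.005], [0.207, -0.006, -0.978]]
force: [-2.2, 0.7, -0.9]
opening: 0.445
grasp_force: 0.0
```

```bash
python3 -c "
from h import *
s,d=rel([-.057,.025,.16]); rep(s); print(d)"
```

```text
t 29.28 case [-0.1352 -0.2097  0.214 ] world [ 0.4067 -0.3717  0.214 ] R [[0.978, -0.001, 0.207], [-0.002, -1.0, 0.005], [0.207, -0.006, -0.978]] F [-2.2  0.7 -0.9] op 0.445 g 0.0 q [-60.  22. 100.  13.  52.  26.]
[ 2.161 -7.815  2.341]
```

Emit:
move_arm([
  [[0.216,-0.78,0.234],[0,0,0],0.55],
  [[0.216,-0.78,0.234],[0,0,0],0.55],
  [[0.216,-0.78,0.234],[0,0,0],0.55],
  [[0.216,-0.78,0.234],[0,0,0],0.55],
  [[0.216,-0.78,0.234],[0,0,0],0.55],
  [[0.216,-0.78,0.234],[0,0,0],0.55],
  [[0.216,-0.78,0.234],[0,0,0],0.55],
  [[0.216,-0.78,0.234],[0,0,0],0.55],
  [[0.216,-0.78,0.234],[0,0,0],0.55],
  [[0.216,-0.78,0.234],[0,0,0],0.55],
  [[0,0,0],[0,0,0],0.55],
  [[0,0,0],[0,0,0],0.55],
])

```text
time_s: 30.28
position: [0.4992, -0.1421, 0.16]
tcp_rot: [[0.977, -0.045, 0.206], [-0.045, -0.999, -0.007], [0.207, -0.002, -0.978]]
force: [-0.4, -1.2, -0.0]
opening: 0.449
grasp_force: 0.0
```

```bash
python3 -c "
from h import *
w=capture('wrist')
print(np.round(rz(YAW).T@(w['eye']-C),3))
for l in ('dropper','square_bottle','ink_jar'):
    p=pinpoint(w,l); f=search_frame(w,l)
    if p: print(l,p[0],rz(YAW).T@(onz(w,p[0]['xy'],.006)-C))
    if f: print(np.round(np.array(f[0]['extent'])*[640,480,640,480]))
cv2.imwrite('pics/w6.png',w['img'][:,:,::-1])
s,d=rel([-.057,.025,.045]); rep(s); print(d)"
```

```text
[-0.019  0.025  0.333]
dropper {'xy': [0.4798, 0.531], 'confidence': 0.68} [-0.0533825   0.03066453  0.006     ]
[286. 236. 329. 282.]
square_bottle {'xy': [0.628, 0.5181], 'confidence': 0.89} [-0.04785711 -0.0476742   0.006     ]
[381. 231. 446. 284.]
ink_jar {'xy': [0.3509, 0.5327], 'confidence': 0.66} [-0.05450767  0.09897855  0.006     ]
[185. 231. 250. 286.]
t 30.63 case [-0.0547  0.0221  0.1604] world [ 0.4987 -0.1443  0.1604] R [[0.978, -0.0, 0.208], [-0.001, -1.0, 0.002], [0.208, -0.002, -0.978]] F [-0.7 -0.2 -0. ] op 0.454 g 0.0 q [-32.  24. 110.  10.  36.  53.]
[-0.876 -0.091  3.746]
```

View pics/w6.png

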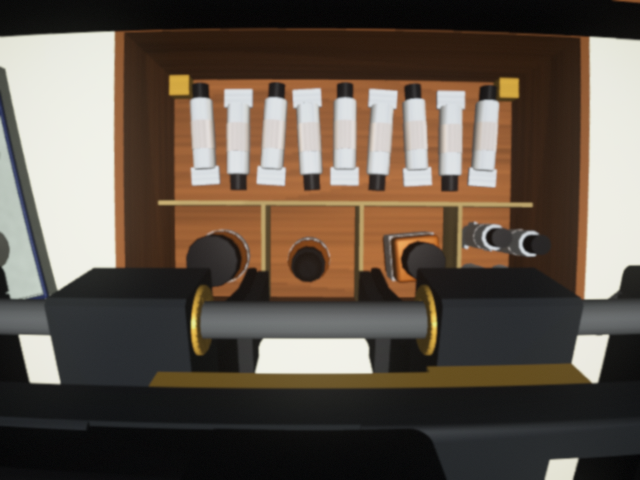

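The wrist view shows the dropper bulb at (307,264), between the ink jar (213,260) and the square bottle (424,257). The fingers need to shift about 8 mm toward the jar side.

Emit:
move_arm([
  [[0.117,-0.13,0.025],[0,0,0],0.62],
  [[0,-0.133,0],[0,0,0],0.62],
  [[-0.095,0,0.448],[0,0,0],0.62],
  [[-0.095,0,0.448],[0,0,0],0.62],
  [[-0.095,0,0.448],[0,0,0],0.62],
  [[-0.095,0,0.448],[0,0,0],0.62],
  [[-0.095,0,0.448],[0,0,0],0.62],
  [[-0.095,0,0.448],[0,0,0],0.62],
  [[-0.095,0,0.448],[0,0,0],0.62],
  [[-0.097,0,0.447],[0,0,0],0.62],
  [[0,0,0],[0,0,0],0.62],
  [[0,0,0],[0,0,0],0.8],
  [[0,0,0],[0,0,0],0.9],
  [[0,0,0],[0,0,0],1],
  [[0,0,0],[0,0,0],1],
  [[0,0,0],[0,0,0],1],
])

```text
time_s: 31.97
position: [0.5028, -0.1353, 0.051]
tcp_rot: [[0.977, -0.049, 0.208], [-0.048, -0.999, -0.008], [0.208, -0.002, -0.978]]
force: [-0.3, 0.2, 2.3]
opening: 0.254
grasp_force: 28.9
```

```bash
python3 -c "
from h import *
rep()"
```

```text
t 31.97 case [-0.051   0.0313  0.051 ] world [ 0.5028 -0.1353  0.051 ] R [[0.978, 0.001, 0.208], [0.001, -1.0, 0.002], [0.208, -0.002, -0.978]] F [-0.3  0.2  2.3] op 0.254 g 28.9 q [-31.  37. 114.  17.  20.  46.]
```

Emit:
move_arm([
  [[0.06,0,-0.28],[0,0,0],1],
  [[0.117,0,-0.55],[0,0,0],1],
  [[0.117,0,-0.55],[0,0,0],1],
  [[0.117,0,-0.55],[0,0,0],1],
  [[0.117,0,-0.55],[0,0,0],1],
  [[0.117,0,-0.55],[0,0,0],1],
  [[0.117,0,-0.55],[0,0,0],1],
  [[0.117,0,-0.55],[0,0,0],1],
  [[0.06,0,-0.28],[0,0,0],1],
  [[0,0,0],[0,0,0],1],
])

```text
time_s: 32.8
position: [0.5037, -0.1362, 0.188]
tcp_rot: [[0.976, -0.049, 0.211], [-0.047, -0.999, -0.01], [0.212, 0.0, -0.977]]
force: [0.5, -0.3, -0.8]
opening: 0.257
grasp_force: 29.1
```

```bash
python3 -c "
from h import *
s,d=rel([.5055,.211,.185],True);rep(s);print(d)
cs,o=look(['stay_rest','lid_handle','dropper','tray'],['scene','top'])
p=o.get('lid_handle'); print(np.arctan2(p[2]-.095,.095-p[0])-.021 if p is not None else '')
"
```

```text
t 32.8 case [-0.0501  0.0304  0.188 ] world [ 0.5037 -0.1362  0.188 ] R [[0.977, 0.001, 0.212], [0.001, -1.0, 0.0], [0.212, 0.0, -0.977]] F [ 0.5 -0.3 -0.8] op 0.257 g 29.1 q [-31.  21. 108.   9.  40.  56.]
[ -0.511 -11.562  -0.012]
stay_rest [('scene', [217.0, 252.0], 0.65), ('top', [502.0, 232.0], 0.95)]
   case [ 0.0325 -0.1543  0.2283] [3.7, 3.7]
lid_handle [('scene', [267.0, 158.0], 0.67), ('top', [403.0, 240.0], 0.56)]
   case [-3.000e-04  5.500e-03  3.108e-01] [0.1, 0.1]
dropper []
tray [('scene', [367.0, 235.0], 0.84), ('top', [198.0, 248.0], 0.66)]
   case [-0.011   0.3503 -0.0005] [1.7, 1.7]
1.1338875383379106
```

Emit:
move_arm([
  [[-0.03,-0.3,0],[0,0,0],1],
  [[-0.03,-0.6,0],[0,0,0],1],
  [[-0.03,-0.8,0],[0,0,0],1],
  [[-0.03,-0.8,0],[0,0,0],1],
  [[-0.03,-0.8,0],[0,0,0],1],
  [[-0.03,-0.8,0],[0,0,0],1],
  [[-0.03,-0.8,0],[0,0,0],1],
  [[-0.03,-0.8,0],[0,0,0],1],
  [[-0.03,-0.8,0],[0,0,0],1],
  [[-0.03,-0.8,0],[0,0,0],1],
  [[-0.03,-0.8,0],[0,0,0],1],
  [[-0.03,-0.8,0],[0,0,0],1],
  [[-0.03,-0.8,0],[0,0,0],1],
  [[-0.03,-0.8,0],[0,0,0],1],
  [[-0.03,-0.7,0],[0,0,0],1],
  [[-0.03,-0.4,0],[0,0,0],1],
  [[0,0,0],[0,0,0],1],
  [[0,0,0],[0,0,0],1],
])

```text
time_s: 34.8
position: [0.5048, 0.2135, 0.1831]
tcp_rot: [[0.977, -0.047, 0.207], [-0.046, -0.999, -0.008], [0.207, -0.002, -0.978]]
force: [0.1, 0.2, -1.3]
opening: 0.255
grasp_force: 29.1
```

```bash
python3 -c "
from h import *
s,d=rel([.5055,.211,.060],True);rep(s);print(d)
print((rz(np.radians(10.4)).T@(s['position']-s['tcp_rot'][:,2]*.0187-[.5578,.1823,0])).round(4), s['tcp_rot'].round(3).tolist())
c=capture('scene');print(search_frame(c,'dropper')[:2])
cv2.imwrite('pics/s7.png',cv2.resize(c['img'][100:300,260:480,::-1],None,fx=2.7,fy=2.7))
"
```

```text
t 34.8 case [-0.0665  0.3797  0.1831] world [0.5048 0.2135 0.1831] R [[0.978, 0.003, 0.207], [0.003, -1.0, 0.003], [0.207, -0.002, -0.978]] F [ 0.1  0.2 -1.3] op 0.255 g 29.1 q [ 13.  24. 104.  -5.  41. 109.]
[-0.821  0.09   4.02 ]
[-0.0503  0.0411  0.2014] [[0.977, -0.047, 0.207], [-0.046, -0.999, -0.008], [0.207, -0.002, -0.978]]
[{'extent': [0.5473, 0.2892, 0.5641, 0.3556], 'confidence': 0.81}]
```

View pics/s7.png

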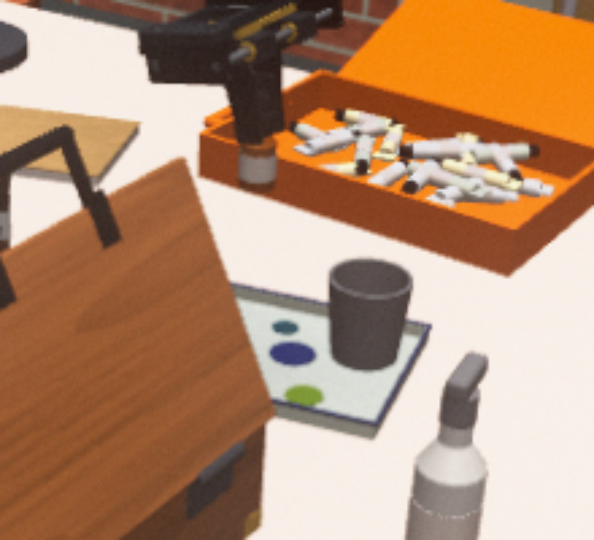

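The crop shows the dropper hanging upright in the gripper at (257,165) over the tray's front-left corner, clear of the pot at (370,315).

Emit:
move_arm([
  [[-0.1,0,0.49],[0,0,0],1],
  [[-0.11,0,0.5],[0,0,0],1],
  [[-0.11,0,0.5],[0,0,0],1],
  [[-0.11,0,0.5],[0,0,0],1],
  [[-0.11,0,0.5],[0,0,0],1],
  [[-0.1,0,0.5],[0,0,0],1],
  [[-0.1,0,0.48],[0,0,0],1],
  [[-0.06,0,0.28],[0,0,0],1],
  [[-0.04,0,0.2],[0,0,0],1],
  [[-0.02,0,0.1],[0,0,0],1],
  [[-0.02,0,0.1],[0,0,0],1],
  [[0,0,0],[0,0,0],1],
  [[0,0,0],[0,0,0],1],
])

```text
time_s: 35.98
position: [0.506, 0.213, 0.0566]
tcp_rot: [[0.977, -0.049, 0.208], [-0.048, -0.999, -0.008], [0.209, -0.003, -0.978]]
force: [-0.2, -0.3, -1.0]
opening: 0.257
grasp_force: 29.1
```

```bash
python3 -c "
from h import *
s,d=rel([.5048,.2135,.049],True);rep(s);print(d)
print((rz(np.radians(10.4)).T@(s['position']-s['tcp_rot'][:,2]*.0187-[.5578,.1823,0])).round(4))
"
```

```text
t 35.98 case [-0.0653  0.3793  0.0566] world [0.506  0.213  0.0566] R [[0.978, 0.001, 0.209], [0.001, -1.0, 0.003], [0.209, -0.003, -0.978]] F [-0.2 -0.3 -1. ] op 0.257 g 29.1 q [ 13.  37. 109.  -8.  23. 113.]
[-0.092 -0.015  0.238]
[-0.0492  0.0404  0.0748]
```

Slow final lowering of about 7.5 mm.

Emit:
move_arm([
  [[-0.01,0,0.05],[0,0,0],1],
  [[-0.01,0,0.05],[0,0,0],1],
  [[-0.01,0,0.05],[0,0,0],1],
  [[-0.01,0,0.05],[0,0,0],1],
  [[-0.01,0,0.04],[0,0,0],1],
  [[0,0,0.02],[0,0,0],1],
  [[0,0,0],[0,0,0],1],
  [[0,0,0],[0,0,0],1],
])

```text
time_s: 36.65
position: [0.5059, 0.2131, 0.0489]
tcp_rot: [[0.977, -0.048, 0.208], [-0.048, -0.999, -0.008], [0.209, -0.002, -0.978]]
force: [-2.5, -0.7, 6.4]
opening: 0.257
grasp_force: 29.7
```

Emit:
move_arm([
  [[0,0,-0.02],[0,0,0],1],
  [[0,0,0],[0,0,0],0.7],
  [[0,0,0],[0,0,0],0.6],
  [[0,0,0],[0,0,0],0.55],
  [[0,0,0],[0,0,0],0.5],
  [[0,0,0],[0,0,0],0.5],
  [[0.06,0,-0.27],[0,0,0],0.5],
  [[0.12,0,-0.55],[0,0,0],0.5],
  [[0.12,0,-0.55],[0,0,0],0.5],
  [[0.12,0,-0.55],[0,0,0],0.5],
  [[0.12,0,-0.55],[0,0,0],0.5],
  [[0.12,0,-0.55],[0,0,0],0.5],
  [[0.12,0,-0.55],[0,0,0],0.5],
  [[0.12,0,-0.55],[0,0,0],0.5],
  [[0.12,0,-0.55],[0,0,0],0.5],
  [[0,0,0],[0,0,0],0.5],
  [[0,0,0],[0,0,0],0.5],
])

```text
time_s: 38.07
position: [0.5069, 0.2127, 0.1933]
tcp_rot: [[0.976, -0.049, 0.21], [-0.048, -0.999, -0.007], [0.21, -0.003, -0.978]]
force: [0.3, -0.2, 0.6]
opening: 0.501
grasp_force: 0.0
```

```bash
python3 -c "
from h import *
rep()
cs,o=look(['dropper','stay_rest','lid_handle','tray','palette_cup','water_pot'],['scene','top'])
p=o.get('lid_handle'); print(np.arctan2(p[2]-.095,.095-p[0])-.021 if p is not None else '')
a=cv2.resize(cs[0]['img'][150:310,130:450,::-1],(800,400))
cv2.imwrite('pics/s8.png',a)
"
```

```text
t 38.07 case [-0.0643  0.3791  0.1933] world [0.5069 0.2127 0.1933] R [[0.978, 0.001, 0.21], [0.001, -1.0, 0.003], [0.21, -0.003, -0.978]] F [ 0.3 -0.2  0.6] op 0.501 g 0.0 q [ 13.  23. 103.  -5.  42. 109.]
dropper [('scene', [353.0, 225.0], 0.55)]
stay_rest [('scene', [216.0, 252.0], 0.92), ('top', [501.0, 230.0], 0.84)]
   case [ 0.0339 -0.1546  0.2287] [1.2, 1.2]
lid_handle [('scene', [269.0, 161.0], 0.74), ('top', [408.0, 241.0], 0.91)]
   case [0.0028 0.0015 0.3088] [3.4, 3.4]
tray [('scene', [364.0, 235.0], 0.84), ('top', [201.0, 247.0], 0.63)]
   case [-0.0111  0.3428  0.0014] [0.9, 0.9]
palette_cup [('top', [215.0, 271.0], 0.96)]
water_pot [('scene', [397.0, 229.0], 0.98), ('top', [177.0, 221.0], 0.61)]
   case [0.0402 0.3945 0.011 ] [3.1, 3.1]
1.1424868618302075
```

View pics/s8.png

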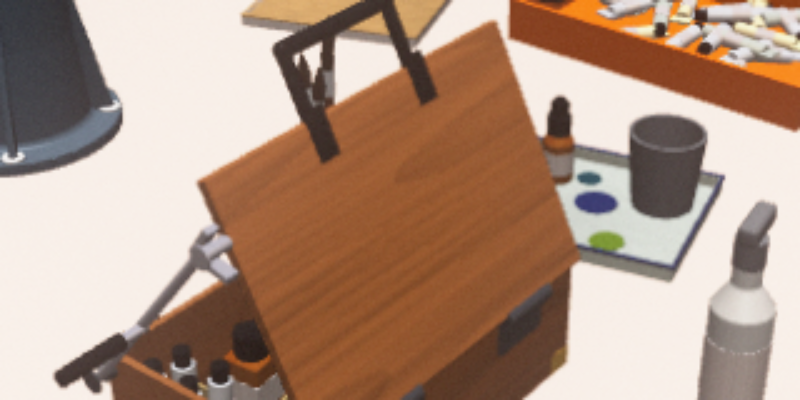

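The dropper stands upright on the tray at (560,145). The lid rests on the stay (210,250), and everything else is in place. Handing in.

```bash
python3 -c "
from rig import *
print(hand_in())"
```

```text
the job is handed in; nothing more can be done
None
```

The job is handed in: the last pictures show the lid resting on its stay, the dropper bottle upright and released on the tray, and no bystander visibly disturbed. The judge gave no verdict.

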